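Load the gravity roller feeder with two tip boxes

TASK

Load the sloping roller feeder with the two lidded tip boxes, lengthways, lids up. Set the tall box on the upper end of the rollers, let go so that it rolls down to the sprung side catch, then push it on past the catch against the sprung buffer, without ramming it, until the catch snaps out behind it and keeps it there; after that set the low box on the upper end, let go, and have it come to rest at the catch behind the tall one. Do not knock over the brown bottle or the beaker.

Things in the scene. Friction and masses are not known exactly. Their poses are not given: they have to be found in the camera images.
- bed: Roller bed: fixed aluminium rails, 19 grey rollers 25 mm apart, sinking at 0.14 rad. Origin mid-bed in the plane of the roller tops; x runs downhill, y across, z square to the rollers. Reaches from x = -250 (upper end) to +210 mm. Rails stand 10 mm above the rollers, 76 mm apart where x < -80 mm, narrowing to 66 mm from x = -40 mm on. A box set on it rolls by itself at 0.1 to 0.25 m/s.
- load_point (a point): Good place for a box's centre line when setting it down: on the bed's middle line, in the plane of the roller tops, 170 mm uphill of the bed's origin. Axes as the bed's.
- feeder: The feeder's stand, origin on the worktop below mid-bed, x level downhill. A stop carriage with buffer and catch is clamped low on the bed, at a place that is not measured: its firm stop stands anywhere from x = 145 to 185 mm of the bed. Its end plate reaches 53 mm and the catch's bracket 25 mm above the rollers, the bracket out to y = -69 mm.
- tall_case_mid (a point): Centre of the tall tip box (half-way up and along): 120 mm long (x), 62 mm wide (y), 60 mm high (z), grey with a white lid that does not open, about 0.4 kg. Pose axes are those of the box. Either end may lead.
- short_case_mid (a point): Centre of the low tip box: 90 mm long (x), 62 mm wide (y), 42 mm high (z), same make, about 0.3 kg. Pose axes are those of the box. Either end may lead.
- catch (a joint): Sprung dark steel wedge at the bed's -y side: travel outwards in m, 0 = out in the lane (10 mm proud of the rail), 0.014 = right back. Its 30 mm ramp faces uphill and stops a box that rolls by itself; its square face stands 124 mm uphill of the firm stop, so it springs out behind the 120 mm box pushed right home. Passing it takes a push of about 3 to 8 N.
- buffer (a joint): Sprung rubber-faced plate on the carriage: travel downhill in m, 0 = free, 0.008 = solid (firm stop). 3 N at the start, 6 N when solid; stays about 0.004 pressed while the catch keeps the tall box. Pushing the tall box solid takes some 9 to 14 N, then the force rises steeply. More than 70 N is ramming.
- amber_bottle: Brown glass bottle, 60 mm diameter, 138 mm high, a bystander; origin under its foot, z up.
- beaker: Glass beaker, 54 mm diameter, 70 mm high, a bystander; origin under its foot, z up.
Mind the look-alikes: they are no part of the job. What is shaped like the part that bears short_case_mid but purple is not meant.

How it is judged (in metres and radians):
On the way, in this order (a step that is already met when the one before it is completed fails the run):
1. the tall box has been let go on the upper end of the rollers (x of tall_case_mid in the frame of bed between -0.24 and -0.09 m and y of tall_case_mid in the frame of bed between -0.015 and 0.015 m and z of tall_case_mid in the frame of bed below 0.034 m and contact force between the fingers and tall_case below 0.1 N), for 0.05 s.
2. the tall box is kept between the catch and the pressed buffer, with the fingers off it (value of joint buffer above 0.002 m and value of joint catch below 0.004 m and x of tall_case_mid in the frame of bed above 0.06 m and contact force between the fingers and tall_case below 0.1 N), for 0.2 s.
3. the low box has been let go on the upper end of the rollers (x of short_case_mid in the frame of bed between -0.24 and -0.09 m and y of short_case_mid in the frame of bed between -0.015 and 0.015 m and z of short_case_mid in the frame of bed below 0.025 m and contact force between the fingers and short_case below 0.1 N), for 0.05 s.
At the end, for the whole second after the job is handed in: Tall box kept between catch and buffer (buffer pressed over 2 mm, catch pushed back under 4 mm); low box uphill of it, centres under 155 mm apart. Both lengthways within 12 mm of the lane's middle, lids up (within 0.25 rad), flat on the rollers, at rest (value of joint buffer above 0.002 m and value of joint catch below 0.004 m and x of tall_case_mid in the frame of bed above 0.06 m and y of tall_case_mid in the frame of bed between -0.012 and 0.012 m and angle between each of tall_case_mid, short_case_mid's own z axis and vertical below 0.25 rad and z of tall_case_mid in the frame of bed below 0.036 m and distance between tall_case_mid and short_case_mid below 0.155 m and x of short_case_mid in the frame of bed below 0.02 m and y of short_case_mid in the frame of bed between -0.012 and 0.012 m and z of short_case_mid in the frame of bed below 0.027 m and linear speed of each of tall_case, short_case below 0.02 m/s); the robot touches nothing.
It fails at once if the tall box is rammed: more than 70 N between it and the feeder (contact force between tall_case and feeder above 70 N).
It fails at once if the brown bottle is knocked over (angle between amber_bottle's own z axis and vertical above 0.5 rad).
It fails at once if the beaker is knocked over (angle between beaker's own z axis and vertical above 0.5 rad).
It also fails if it takes over 72 s, if anything falls off the work surface, if the arm or the gripper's body presses on something with over 40 N, if the wrist force passes 120 N, or if a joint passes its speed limit or range.

ROBOT

A 6-joint arm with a two-finger parallel gripper is mounted at the origin on a cart in front of the work surface, level with it; the furniture and walls round the work are solid. World frame = base frame: x ahead of the robot, y to its left, z up, the work surface at z = 0. Lengths are in mm, angles in degrees, forces in N, time in s.
With the tool pointing down it reaches from about 350 to 850 mm from the base axis. Payload 8.1 kg.
Tool frame: the origin (TCP) lies at the centre of the arm's flange, where the gripper is bolted on; the fingertips stand 173 mm ahead of it and the grasp point (between the pads) lies 155 mm ahead of it; z points along the fingers, y is the line along which they close (so a half turn about z gives the same grasp; the last joint's range is limited). The gripper opens to 85 mm and grips with 20 to 120 N. Pads are 22 mm wide; open, the fingers measure 114 mm over their backs; the gripper's body (76 mm by 85 mm) begins 54 mm behind the grasp point. The pads swing forward as they close: fully open they stand 13 mm farther back than shut.
Start: joints at [67.815, 7.471, 85.268, -0, 87.261, -4.893], TCP at [178.322, 572.894, 404.692] pointing down, gripper open.
Joint ranges: [-169.43, 169.43], [-51.17, 129.36], [1.28, 143.12], [-76.62, 256.62], [0, 156.53], [-152.29, 152.29]. Speed limits (degrees/s): [136.94, 136.94, 159.86, 180, 180, 180].

INTERFACE

Orientations are given as [roll, pitch, yaw] about the fixed x, y, z axes, in that order (R = Rz(yaw) Ry(pitch) Rx(roll)).
In Python, from bench import * gives the robot as it stands.
- The arm moves only by the shell command python3 -m jog 'ROWS' [FORCE]. ROWS is text: rows parted by semicolons, each of 7 numbers parted by spaces: the shift along the tool's x, y, z scaled (see below), then the turn, a rotation vector about the tool's x, y, z scaled (see below), then the closure, from -1 (fully open) to 1 (shut). In form: tx ty tz wx wy wz hand; .... A call has 1 to 5 rows; each row shifts and turns the commanded pose from where the row before left it, along the tool's axes as they then stand; what a row does not reach is not made up. The controller multiplies each number of a shift by 0.1 m and each number of a turn by 60 degrees. A row lasts 1/8 s, in which the tool goes at most 62.5 mm and 10.7 degrees, less where a joint would pass 70% of its speed; a pose out of reach is approached as far as the arm can. A call with a number of a shift or a turn outside -1 to 1 is refused whole. A call with a gripper value outside its range is refused whole. The fingers move at their own pace and stop on an object; FORCE is the grip in N (left out, the last holds). Time passes only in rows, so rows that do not move let the fingers close. It gives the time, the measured TCP pose, the force, the opening and the grip force at its end, in the units of the state.
- sense(): the state, without advancing time (a new reading comes with each control period).
- snapshot(name): name is "scene" or "top" or "wrist"; returns a dict with "img" (480x640x3 uint8, red, green, blue), "fx", "fy", "cx", "cy" (pixels), "dist" ([k1, k2, p1, p2, k3] as OpenCV has them; the pictures are not rectified), "extrinsics" (4x4, takes a point from camera to world coordinates). Camera axes: x right, y down, z forward; pixel columns grow to the right and rows downward; lengths in mm; the calibration is good to about 2 mm. A picture is of the moment at which its call begins. There is no depth.
- hand_in(): hands the job in; it is judged then, once.
The state is a dict: "time": time; "joint_pos": joint angles; "qd": joint speeds; "joint_efforts": joint torques, N m; "tool_pos": TCP position; "tcp_rot": TCP orientation; "ft_force": force on the tool from outside, world axes, zero at the start; "wrist_torque": the same for the moment, N m; "finger_gap": finger opening in mm; "grip_force": force on a finger pad.
Only numpy, scipy, OpenCV 4.12 (cv2) and the standard library are available. Lean on these libraries where they do the work, as an engineer would, in place of code of your own. Each camera call takes 0.05 s, during which the arm holds its last target. There are 200 camera calls.

## Working session

There is one attempt and no reset: what is moved stays moved. The work goes in short steps, Python scripts to look and compute and a shell command to move; the robot and the scene stay as the last step left them, time stands still between calls to the robot, and variables do not carry over. Pictures are saved under pics/ and viewed, at most 10 in all, crops included, and the job is handed in when it is done.

```bash
mkdir -p pics; ls; python3 - <<'E'
from bench import *
import cv2,numpy as np
for n in ["scene","top"]:
    s=snapshot(n); cv2.imwrite(f"pics/{n}0.png",s["img"][:,:,::-1])
    print(n,s["fx"],s["fy"],s["cx"],s["cy"],s["dist"]); print(np.round(s["extrinsics"],3))
print(sense())
E
```

```text
pics
scene 507.70674292421853 507.70674292421853 316.0365495341724 229.60599327855186 [-0.0153324  0.         0.         0.         0.       ]
[[ 5.72000e-01 -5.71000e-01  5.89000e-01 -1.20393e+02]
 [-8.20000e-01 -3.81000e-01  4.27000e-01 -5.19093e+02]
 [-2.00000e-02 -7.27000e-01 -6.86000e-01  8.41277e+02]
 [ 0.00000e+00  0.00000e+00  0.00000e+00  1.00000e+00]]
top 441.4636039292669 441.4636039292669 327.2414760135014 234.79549271460937 [-0.08231349  0.          0.          0.          0.        ]
[[-1.420000e-01 -9.600000e-01  2.400000e-01  3.193250e+02]
 [-9.900000e-01  1.400000e-01 -2.800000e-02 -3.094900e+01]
 [-6.000000e-03 -2.410000e-01 -9.700000e-01  1.040119e+03]
 [ 0.000000e+00  0.000000e+00  0.000000e+00  1.000000e+00]]
{'time': 0.1, 'joint_pos': array([ 6.78164236e+01,  7.50862197e+00,  8.53233800e+01,  1.63896590e-03,
        8.72616172e+01, -4.89452347e+00]), 'qd': array([ 0.08279865, -0.0319579 ,  0.00539706,  0.01105717,  0.04566485,
        0.06337462]), 'joint_efforts': array([ 1.72315711e-03, -5.70944130e+01, -5.01947987e+01, -1.34369466e-04,
        8.05892836e-03, -3.82585415e-05]), 'tool_pos': array([178.2239244 , 572.69903984, 403.7683474 ]), 'tcp_rot': array([-1.79906862e+02, -9.61873291e-03,  1.62710860e+02]), 'ft_force': array([-0.57312324,  0.03600845, -0.47781019]), 'wrist_torque': array([ 0.00598091, -0.03601871,  0.01747081]), 'grip_force': 0.0, 'finger_gap': 85.37157655218094}
```

View pics/scene0.png

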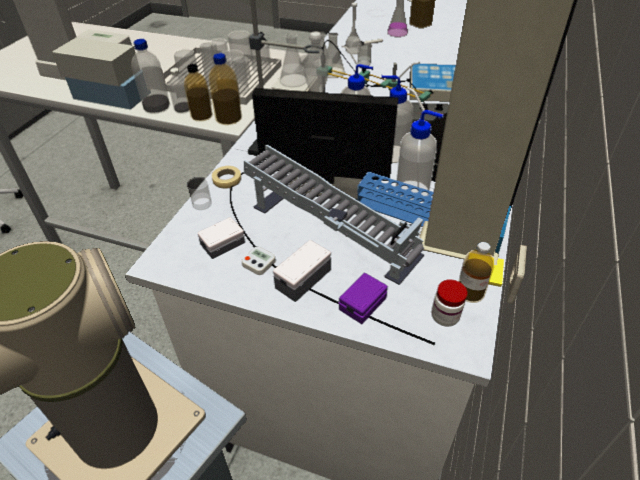

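View pics/top0.png

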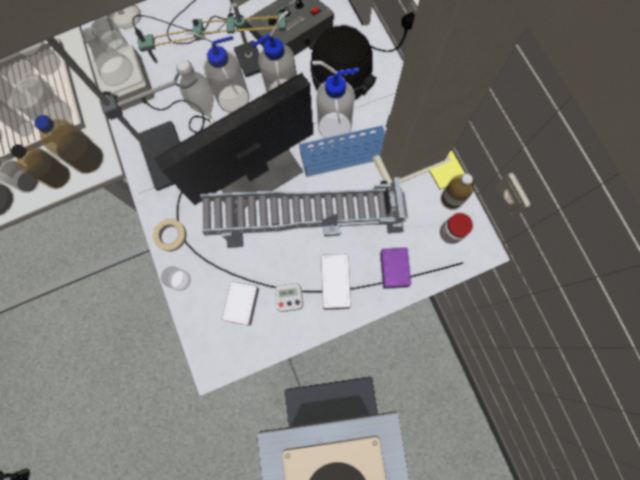

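Tall box candidates in the top view are the white ones at (336,281) and (240,303), plus the purple one at (395,267). The larger white one is the tall box, the smaller white one is the low box, and purple is excluded. Bed upper end is on the left (205,212), catch/stop on the right (395,205). Next I measure, with one enlarged crop to confirm.

```bash
cat > h.py <<'E'
from bench import *
import cv2,numpy as np
def rays(s,px):
    K=np.array([[s["fx"],0,s["cx"]],[0,s["fy"],s["cy"]],[0,0,1]])
    u=cv2.undistortPoints(np.array(px,float).reshape(-1,1,2),K,np.array(s["dist"])).reshape(-1,2)
    E=np.array(s["extrinsics"]); d=np.c_[u,np.ones(len(u))]@E[:3,:3].T
    return E[:3,3],d
def onz(s,px,z):
    o,d=rays(s,px); return o+d*((z-o[2])/d[:,2])[:,None]
def tri(s1,p1,s2,p2):
    o1,d1=rays(s1,p1);o2,d2=rays(s2,p2);out=[]
    for a,b in zip(d1,d2):
        t=np.linalg.lstsq(np.c_[a,-b],o2-o1,rcond=None)[0]
        A,B=o1+a*t[0],o2+b*t[1]; out.append(np.r_[(A+B)/2,np.linalg.norm(A-B)])
    return np.array(out)
def proj(s,P):
    E=np.linalg.inv(np.array(s["extrinsics"]));K=np.array([[s["fx"],0,s["cx"]],[0,s["fy"],s["cy"]],[0,0,1]])
    return cv2.projectPoints(np.array(P,float).reshape(-1,1,3),cv2.Rodrigues(E[:3,:3])[0],E[:3,3],K,np.array(s["dist"]))[0].reshape(-1,2)
def rect(s,roi,z,thr=200):
    x0,y0,x1,y1=roi; m=(s["img"][y0:y1,x0:x1].min(2)>thr).astype(np.uint8)
    return m
E
python3 - <<'E'
from h import *
t=snapshot("top");c=snapshot("scene")
hs=cv2.cvtColor(t["img"],cv2.COLOR_RGB2HSV)
print("tall px",t["img"][280,336],"low",t["img"][303,240],"table",t["img"][330,270],t["img"][310,310])
a=cv2.resize(t["img"][170:330,190:420],None,fx=2,fy=2,interpolation=cv2.INTER_CUBIC)
b=cv2.resize(c["img"][140:330,190:450],None,fx=2.2,fy=2.2,interpolation=cv2.INTER_CUBIC)
a=cv2.resize(t["img"][180:245,195:415],None,fx=3.6,fy=3.6,interpolation=cv2.INTER_CUBIC)[:, :792]
b=cv2.resize(c["img"][140:290,235:435],None,fx=2.4,fy=2.4,interpolation=cv2.INTER_CUBIC)
o=np.zeros((a.shape[0]+b.shape[0],800,3),np.uint8);o[:a.shape[0],:a.shape[1]]=a;o[a.shape[0]:,:b.shape[1]]=b
d=cv2.resize(t["img"][250:330,215:355],None,fx=2.2,fy=2.2,interpolation=cv2.INTER_CUBIC);o[a.shape[0]:a.shape[0]+d.shape[0],490:490+d.shape[1]]=d
print(a.shape,b.shape);cv2.imwrite("pics/crop1.png",o[:,:,::-1])
E
```

```text
tall px [229 229 234] low [229 229 234] table [205 207 213] [207 208 214]
(234, 792, 3) (360, 480, 3)
```

View pics/crop1.png

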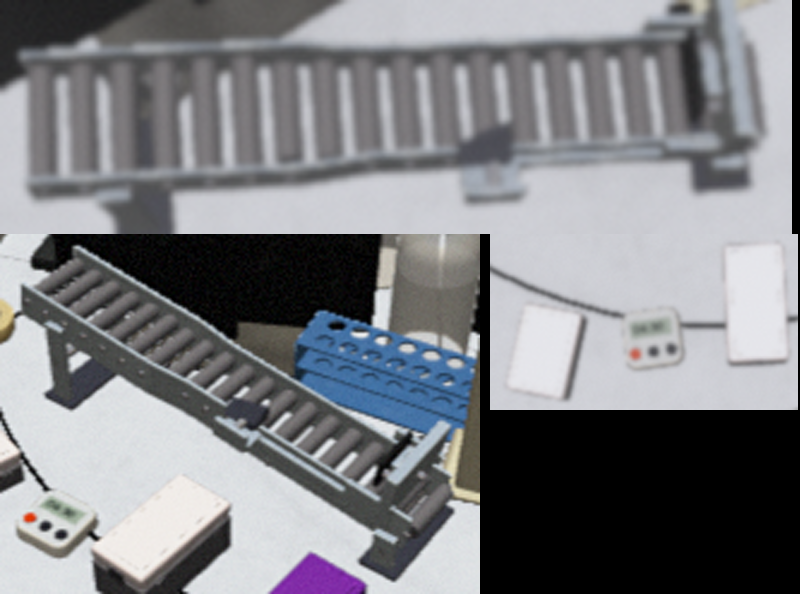

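The crop confirms two white-lidded boxes (large one = tall, small one at left = low). It also shows the catch wedge at top (332,222), with its square face near (337,219), and the end plate near (396,200).

```bash
cat >> h.py <<'E'
def boxes(s,zt,roi,L):
    x0,y0,x1,y1=roi; im=s["img"].astype(int)
    m=((im.min(2)>218)).astype(np.uint8)*255; k=np.zeros_like(m);k[y0:y1,x0:x1]=m[y0:y1,x0:x1]
    k=cv2.morphologyEx(k,cv2.MORPH_OPEN,np.ones((3,3)))
    c=max(cv2.findContours(k,cv2.RETR_EXTERNAL,cv2.CHAIN_APPROX_NONE)[0],key=cv2.contourArea)
    P=onz(s,c.reshape(-1,2),zt)[:,:2].astype(np.float32)
    (ctr,wh,an)=cv2.minAreaRect(P)
    if wh[0]<wh[1]: an-=90
    return np.r_[ctr,max(wh),min(wh),an]
E
python3 - <<'E'
from h import *
t=snapshot("top");c=snapshot("scene")
print("tall",boxes(t,60,(310,240,362,320),120)); print("low",boxes(t,42,(215,270,270,340),90))
T=lambda x,y:(195+x/3.6,180+y/3.6); S=lambda x,y:(235+x/2.4,140+(y-234)/2.4)
up=tri(t,[T(22,52),T(30,185)],c,[S(78,248),S(24,287)]);print("upper rail ends far,near",up)
pl=tri(t,[T(765,140)],c,[S(450,500)])
zr=up[:,2].mean(); mu=up[:,:2].mean(0)
# rail plane
def onplane(px,off,hd):
    o,d=rays(t,px); n=np.array([np.sin(.14)*hd[0],np.sin(.14)*hd[1],np.cos(.14)])
    p0=np.r_[mu,zr]+off*n; k=((p0-o)@n)/(d@n); return o+d*k[:,None]
hd=np.array([0,-1.])
for i in range(3):
    lo=onplane([T(640,42),T(690,150)],0,hd); f=np.array(onplane([T(22,52),T(30,185)],0,hd))
    # centreline: direction with both pairs
    fn=lambda P,sg:0
    A=np.array([-hd[1],hd[0]])
    # y offsets relative to heading
    g=((lo[0]-f[0])[:2]/np.linalg.norm((lo[0]-f[0])[:2])+(lo[1]-f[1])[:2]/np.linalg.norm((lo[1]-f[1])[:2])); hd=g/np.linalg.norm(g)
print("hd",hd,np.degrees(np.arctan2(hd[1],hd[0])),"lo",lo,"f",f)
print("catch face",onplane([T(512,140),T(512,125),T(462,160)],5,hd))
mu=f[:,:2].mean(0)
x=np.r_[hd*np.cos(.14),-np.sin(.14)];z=np.array([np.sin(.14)*hd[0],np.sin(.14)*hd[1],np.cos(.14)]);y=np.cross(z,x)
o=np.r_[mu,zr]+250*x-10*z
print("bed origin",o,"load",o-170*x)
cf=onplane([T(512,140)],5,hd)[0]; print("catch in bed",(cf-o)@x,(cf-o)@y)
np.savez("bed.npz",o=o,x=x,y=y,z=z)
# beaker/bottle
print("beaker",onz(t,[(175,278)],70),"jar",onz(t,[(459,226)],60),"bottle",onz(t,[(462,183)],138))
for v in (t,c): print(np.round(proj(v,[o-250*x+38*y+10*z,o-250*x-38*y+10*z,o+210*x+33*y+10*z,o+210*x-33*y+10*z])))
E
```

```text
tall [456.38809204 -62.38880157 112.85166168  54.6101532   -7.0477066 ]
low [438.85610962 160.27186584  83.10416412  55.29295349 -18.57415771]
upper rail ends far,near [[677.56341038 204.25078693 124.41651162   2.54891429]
 [592.28253635 204.96935948 125.76958133   2.82245692]]
hd [-0.06551356 -0.99785168] -93.75634100815115 lo [[ 645.59413163 -178.26020074   71.35267342]
 [ 570.67165911 -198.09616994   67.87164998]] f [[676.17706233 204.81820596 125.50318382]
 [591.49009458 206.13892649 124.9070474 ]]
catch face [[587.54548195 -85.88980566  88.85520096]
 [597.2051523  -87.33552515  88.74108604]
 [578.01828051 -53.17866355  93.367056  ]]
bed origin [617.70685352 -40.15117403  80.30510785] load [628.73519185 127.823904   104.02743734]
catch in bed 45.977459073594474 -27.067941748651418
beaker [[509.4419302 292.4881808  70.       ]] jar [[ 538.45133453 -363.81482433   60.        ]] bottle [[ 615.32233651 -365.04767481  138.        ]]
[[202. 196.]
 [202. 230.]
 [404. 192.]
 [407. 219.]]
[[266. 147.]
 [244. 161.]
 [422. 245.]
 [406. 263.]]
```

```bash
cat >> h.py <<'E'
from scipy.spatial.transform import Rotation as Ro
def cur():
    s=sense(); return np.array(s["tool_pos"]),Ro.from_euler("xyz",s["tcp_rot"],degrees=True)
def plan(P,Rt,step=60,ang=10,frm=None):
    p,R=frm or cur(); P=np.array(P,float); dv=(R.inv()*Rt).as_rotvec(degrees=True)
    n=int(max(np.ceil(np.linalg.norm(P-p)/step),np.ceil(np.linalg.norm(dv)/ang),1))
    print("n",n,"dist",np.round(P-p,1),"rotvec",np.round(dv,1))
    for i in range(n):
        q=Ro.from_rotvec(dv*i/n,degrees=True); t=(R*q).inv().apply((P-p)/n)/100
        print(" ".join("%.3f"%v for v in np.r_[t,dv/n/60]))
def down(yaw): return Ro.from_euler("xyz",[180,0,yaw],degrees=True)
def B(): return np.load("bed.npz")
def bedtool(rev=1):   # tool z = -bed z, tool y = rev*bed y
    b=B(); z=-b["z"];y=b["y"]*rev;x=np.cross(y,z); return Ro.from_matrix(np.c_[x,y,z])
def bedpt(x,y,z,tip=155,rev=1):
    b=B(); return b["o"]+x*b["x"]+y*b["y"]+(z+tip)*b["z"]
E
python3 - <<'E'
from h import *
t=snapshot("top");c=snapshot("scene")
print(tri(t,[(165,163),(303,83)],c,[(254,90),(397,105)]))
print("bedtool",bedtool().as_euler("xyz",degrees=True),bedtool(-1).as_euler("xyz",degrees=True))
plan([456,-62,320],down(173))
E
```

```text
[[695.01173567 238.11807998 261.06403381   7.69042163]
 [851.58514173 -53.55580474 233.81374355   7.91517154]]
bedtool [180.          -8.02140913  86.24365899] [-180.            8.02140913  -93.75634101]
n 12 dist [ 277.7 -634.9  -84.6] rotvec [ -0.   -0.  -10.3]
-0.378 -0.436 0.071 -0.000 -0.000 -0.014
-0.372 -0.442 0.071 -0.000 -0.000 -0.014
-0.365 -0.447 0.071 -0.000 -0.000 -0.014
-0.358 -0.453 0.071 -0.000 -0.000 -0.014
-0.351 -0.458 0.071 -0.000 -0.000 -0.014
-0.345 -0.463 0.071 -0.000 -0.000 -0.014
-0.338 -0.469 0.071 -0.000 -0.000 -0.014
-0.330 -0.474 0.071 -0.000 -0.000 -0.014
-0.323 -0.478 0.070 -0.000 -0.000 -0.014
-0.316 -0.483 0.070 -0.000 -0.000 -0.014
-0.309 -0.488 0.070 -0.000 -0.000 -0.014
-0.302 -0.492 0.070 -0.000 -0.000 -0.014
```

```bash
python3 -m jog '-0.38 -0.44 0.07 0 0 -0.014 -1; -0.37 -0.44 0.07 0 0 -0.014 -1; -0.365 -0.447 0.07 0 0 -0.014 -1; -0.36 -0.45 0.07 0 0 -0.014 -1; -0.35 -0.46 0.07 0 0 -0.014 -1' >/dev/null
python3 -m jog '-0.345 -0.46 0.07 0 0 -0.014 -1; -0.34 -0.47 0.07 0 0 -0.014 -1; -0.33 -0.47 0.07 0 0 -0.014 -1; -0.32 -0.48 0.07 0 0 -0.014 -1; -0.32 -0.48 0.07 0 0 -0.014 -1'
python3 -m jog '-0.31 -0.49 0.07 0 0 -0.014 -1; -0.30 -0.49 0.07 0 0 -0.014 -1; 0 0 0 0 0 0 -1'
python3 - <<'E'
from h import *
w=snapshot("wrist");cv2.imwrite("pics/w1.png",w["img"][:,:,::-1]);print(np.round(w["extrinsics"],2))
print(sense()["tool_pos"],sense()["tcp_rot"])
E
```

```text
time: 1.65
tool_pos: [409.9, 42.2, 335.0]
tcp_rot: [180.0, 0.1, 171.1]
ft_force: [1.4, -0.4, -0.5]
finger_gap: 85.4
grip_force: 0.0
time: 2.02
tool_pos: [455.9, -65.1, 320.1]
tcp_rot: [-180.0, -0.0, 172.5]
ft_force: [-0.6, 0.6, 0.2]
finger_gap: 85.7
grip_force: 0.0
[[ 1.3000e-01  9.4000e-01  3.0000e-01  3.7952e+02]
 [ 9.9000e-01 -1.2000e-01 -4.0000e-02 -5.5970e+01]
 [-0.0000e+00  3.0000e-01 -9.5000e-01  2.8868e+02]
 [ 0.0000e+00  0.0000e+00  0.0000e+00  1.0000e+00]]
[455.47603843 -63.35826221 320.29365901] [ 1.79989354e+02 -6.44446681e-02  1.72579439e+02]
```

View pics/w1.png

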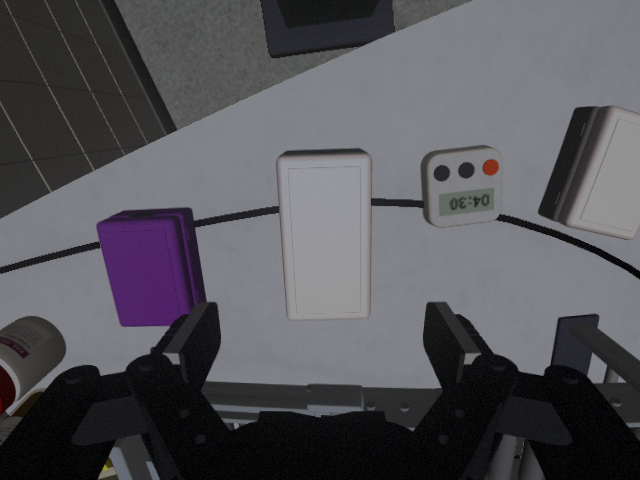

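```bash
python3 - <<'E'
from h import *
w=snapshot("wrist")
for roi in [((281,157),(370,155),(369,318),(288,319)),((289,168),(361,166),(360,311),(296,311))]:
    P=onz(w,roi,60); print(np.round(P,1),P.mean(0))
    print("axis",np.degrees(np.arctan2(*((P[2]+P[3]-P[0]-P[1])[[1,0]]))))
E
```

```text
[[394.9 -81.9  60. ]
 [400.9 -26.   60. ]
 [516.7 -36.9  60. ]
 [509.9 -95.7  60. ]] [455.58500611 -60.16448913  60.        ]
axis -6.098693723269769
[[402.4 -78.   60. ]
 [407.  -32.4  60. ]
 [510.1 -42.9  60. ]
 [504.1 -88.9  60. ]] [455.88832245 -60.55232142  60.        ]
axis -5.989011458070319
```

The wrist view shows the tall box at (325,235) lying centred between the fingers at (190,340) and (450,340), lengthways along tool x. The low white box is at the right (600,170) and the purple one at the left. I'll go down and grasp.

```bash
python3 -m jog '0 0.03 0.4 0 0 -0.015 -1; 0 0 0.4 0 0 0 -1; 0 0 0.3 0 0 0 -1; 0 0 0.15 0 0 0 -1; 0 0 0 0 0 0 -1'
python3 -m jog '0 0 0 0 0 0 1; 0 0 0 0 0 0 1; 0 0 0 0 0 0 1; 0 0 0 0 0 0 1; 0 0 0 0 0 0 1' 40
python3 -m jog '0 0 -0.3 0 0 0 1; 0 0 -0.5 0 0 0 1; 0 0 -0.5 0 0 0 1; 0 0 -0.5 0 0 0 1; 0 0 0 0 0 0 1'
python3 - <<'E'
from h import *
w=snapshot("wrist");cv2.imwrite("pics/w2.png",w["img"][:,:,::-1])
print(sense()["ft_force"])
plan(bedpt(-175,0,75),bedtool())
E
```

```text
time: 2.75
tool_pos: [455.3, -57.9, 195.3]
tcp_rot: [180.0, -0.1, 173.8]
ft_force: [-0.9, -0.0, 0.2]
finger_gap: 85.4
grip_force: 0.0
time: 3.38
tool_pos: [456.8, -59.1, 197.6]
tcp_rot: [-180.0, 0.2, 173.7]
ft_force: [-1.1, 0.0, 6.6]
finger_gap: 61.6
grip_force: 45.2
time: 4.0
tool_pos: [457.0, -59.1, 381.3]
tcp_rot: [-179.9, 0.6, 173.7]
ft_force: [-0.2, 0.2, -4.5]
finger_gap: 61.2
grip_force: 46.4
[-0.00534245 -0.45060494 -4.2449705 ]
n 9 dist [170.7 159.7 -45.7] rotvec [-5.9  6.6 87.3]
-0.169 0.197 0.052 -0.011 0.012 0.162
-0.134 0.222 0.052 -0.011 0.012 0.162
-0.095 0.241 0.053 -0.011 0.012 0.162
-0.054 0.253 0.055 -0.011 0.012 0.162
-0.011 0.258 0.058 -0.011 0.012 0.162
0.032 0.256 0.061 -0.011 0.012 0.162
0.073 0.246 0.064 -0.011 0.012 0.162
0.113 0.229 0.068 -0.011 0.012 0.162
0.149 0.206 0.072 -0.011 0.012 0.162
```

```bash
python3 -m jog '-0.17 0.2 0.05 -0.011 0.012 0.162 1; -0.135 0.22 0.05 -0.011 0.012 0.162 1; -0.095 0.24 0.053 -0.011 0.012 0.162 1; -0.055 0.253 0.055 -0.011 0.012 0.162 1; -0.01 0.258 0.058 -0.011 0.012 0.162 1' >/dev/null
python3 -m jog '0.03 0.256 0.06 -0.011 0.012 0.162 1; 0.073 0.246 0.064 -0.011 0.012 0.162 1; 0.113 0.23 0.068 -0.011 0.012 0.162 1; 0.15 0.206 0.072 -0.011 0.012 0.162 1; 0 0 0 0 0 0 1'
python3 - <<'E'
from h import *
w=snapshot("wrist");t=snapshot("top");c=snapshot("scene")
o=np.zeros((600,800,3),np.uint8)
o[:300,:400]=cv2.resize(w["img"],(400,300)); 
o[:300,400:800]=cv2.resize(t["img"][150:270,180:340],(400,300),interpolation=cv2.INTER_CUBIC)
o[300:,:400]=cv2.resize(c["img"][90:270,220:460],(400,300),interpolation=cv2.INTER_CUBIC)
cv2.imwrite("pics/m1.png",o[:,:,::-1])
p,R=cur();print(p,R.as_euler("xyz",degrees=True)); plan(bedpt(-175,0,50),bedtool())
E
```

```text
time: 5.3
tool_pos: [626.3, 101.5, 326.5]
tcp_rot: [-179.5, -7.9, 86.0]
ft_force: [-0.6, -0.4, -3.8]
finger_gap: 61.6
grip_force: 46.3
[625.95444668 100.15485377 328.36046579] [-179.67094358   -7.91173891   86.14986935]
n 1 dist [  1.2   4.1 -20.6] rotvec [-0.3  0.1 -0.1]
0.013 0.011 0.210 -0.005 0.002 -0.002
```

View pics/m1.png

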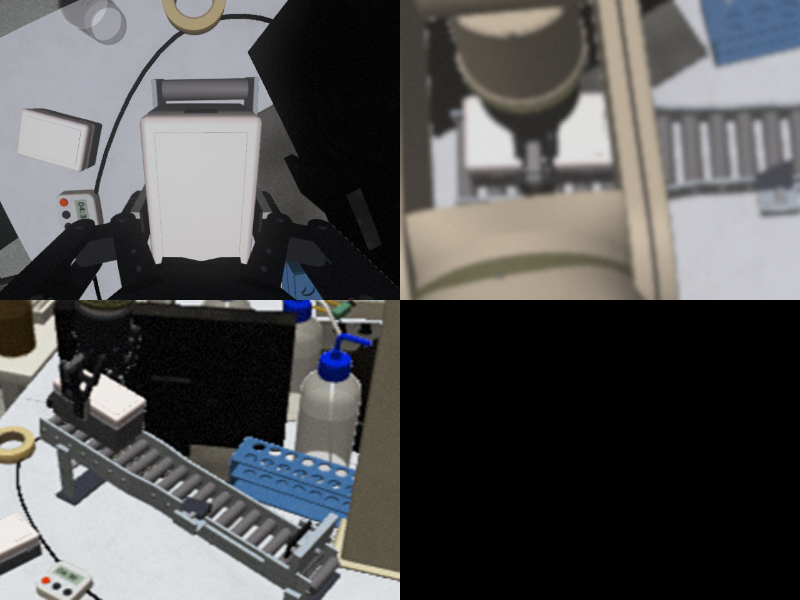

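The wrist view shows the box aligned over the lane: box end at montage x 143–260 and rails at 152–258, which is about (205,100). I'll check the lateral offset numerically.

```bash
python3 - <<'E'
from h import *
w=snapshot("wrist");b=B()
def onbed(px,h):
    o,d=rays(w,px);n=b["z"];p0=b["o"]+h*n;k=((p0-o)@n)/(d@n);P=o+d*k[:,None]-b["o"]
    return np.round(np.c_[P@b["x"],P@b["y"],P@b["z"]],1)
print("rail outer/inner pts",onbed([(243,130),(410,128),(262,150),(397,150)],10))
# box lid corners (top at cur height)
p,R=cur(); h=(p-b["o"])@b["z"]-197.6+60
print("lid h",h,onbed([(228,190),(415,190)],h))
print("pred rail",np.round(proj(w,[b["o"]-250*b["x"]+s*b["y"]+10*b["z"] for s in(-42,-38,38,42)])))
g=w["img"].astype(int).sum(2)//3
for r in (130,140,150,160): print(r,g[r,225:275:2].tolist(),g[r,385:430:2].tolist())
for r in (230,300): print(r,g[r,220:250:2].tolist(),g[r,395:425:2].tolist())
E
```

```text
rail outer/inner pts [[-247.8  -40.6   10. ]
 [-248.8   42.9   10. ]
 [-237.9  -31.5   10. ]
 [-238.    37.    10. ]]
lid h 89.04753347608226 [[-231.5  -29.    89. ]
 [-231.5   27.1   89. ]]
pred rail [[240. 126.]
 [248. 125.]
 [400. 125.]
 [408. 125.]]
130 [168, 170, 174, 173, 175, 175, 174, 173, 174, 135, 152, 151, 149, 80, 62, 62, 62, 71, 98, 97, 95, 96, 97, 97, 98] [94, 94, 94, 94, 95, 94, 63, 62, 60, 63, 75, 143, 151, 152, 134, 175, 175, 145, 25, 25, 26, 26, 23]
140 [173, 172, 175, 172, 173, 174, 175, 174, 177, 155, 147, 153, 148, 113, 63, 63, 64, 81, 107, 108, 108, 108, 108, 110, 110] [118, 116, 116, 115, 117, 115, 70, 59, 59, 61, 106, 148, 150, 146, 173, 174, 174, 175, 174, 167, 26, 26, 26]
150 [176, 177, 177, 177, 176, 174, 175, 174, 176, 175, 146, 153, 150, 136, 60, 62, 62, 64, 89, 90, 90, 88, 87, 89, 89] [88, 87, 85, 87, 86, 76, 61, 60, 60, 61, 128, 149, 151, 155, 169, 173, 173, 171, 175, 172, 175, 173, 55]
160 [177, 176, 176, 175, 176, 173, 177, 176, 173, 176, 160, 150, 153, 148, 80, 62, 61, 63, 61, 61, 93, 176, 175, 175, 175] [175, 174, 148, 64, 60, 61, 63, 61, 61, 62, 136, 151, 151, 136, 173, 174, 175, 172, 172, 172, 172, 172, 171]
230 [179, 177, 178, 145, 160, 173, 184, 197, 200, 200, 202, 201, 201, 201, 184] [166, 200, 199, 199, 200, 197, 197, 188, 176, 163, 141, 75, 76, 74, 77]
300 [176, 176, 178, 178, 144, 80, 85, 160, 175, 189, 197, 199, 200, 202, 201] [198, 198, 198, 199, 191, 179, 166, 143, 74, 74, 78, 78, 81, 78, 77]
```

```bash
python3 - <<'E'
import numpy as np
b=dict(np.load("bed.npz"));b["o"]=b["o"]+2*b["y"];np.savez("bed.npz",**b)
E
python3 -m jog '0.01 0.03 0.12 0 0 0 1; 0 0 0.12 0 0 0 1; 0 0 0.02 0 0 0 1; 0 0 0 0 0 0 1'
python3 -c "
from h import *
plan(bedpt(-175,0,42.6),bedtool())"
```

```text
time: 6.0
tool_pos: [630.1, 104.8, 304.6]
tcp_rot: [-179.9, -8.0, 86.1]
ft_force: [-0.1, -2.1, 3.1]
finger_gap: 61.6
grip_force: 47.3
n 1 dist [-0.8  0.3 -4.2] rotvec [-0.1  0.1 -0.2]
-0.003 -0.009 0.042 -0.002 0.001 -0.003
```

Contact already: the force went from -3.8 to +3.1 N, so the box sits on the rollers. Release.

```bash
python3 -m jog '0 0 0 0 0 0 -1; 0 0 0 0 0 0 -1; 0 0 0 0 0 0 -1; 0 0 0 0 0 0 -1; 0 0 0 0 0 0 -1'
python3 - <<'E'
import numpy as np
b=dict(np.load("bed.npz"));b["o"]=b["o"]+3.5*b["z"];np.savez("bed.npz",**b)
E
python3 -m jog '0 0 -0.3 0 0 0 -1; 0 0 -0.5 0 0 0 -1; 0 0 0 0 0 0 -1'
python3 - <<'E'
from h import *
w=snapshot("wrist");t=snapshot("top");c=snapshot("scene")
o=np.zeros((600,800,3),np.uint8)
o[:300,:400]=cv2.resize(w["img"],(400,300)); 
o[:300,400:800]=cv2.resize(t["img"][150:270,250:410],(400,300),interpolation=cv2.INTER_CUBIC)
o[300:,:400]=cv2.resize(c["img"][90:270,220:460],(400,300),interpolation=cv2.INTER_CUBIC)
cv2.imwrite("pics/m2.png",o[:,:,::-1])
p,R=cur();print(p,R.as_euler("xyz",degrees=True))
E
```

```text
time: 6.62
tool_pos: [629.9, 105.0, 304.2]
tcp_rot: [-179.8, -8.0, 86.0]
ft_force: [-0.2, -0.5, -0.3]
finger_gap: 85.4
grip_force: 0.0
time: 7.0
tool_pos: [630.8, 93.6, 389.6]
tcp_rot: [179.6, -8.0, 86.1]
ft_force: [0.8, -0.4, 0.0]
finger_gap: 85.2
grip_force: 0.0
[629.24777724  93.87113992 382.77581754] [-179.77310156   -7.94911261   86.03404306]
```

View pics/m2.png

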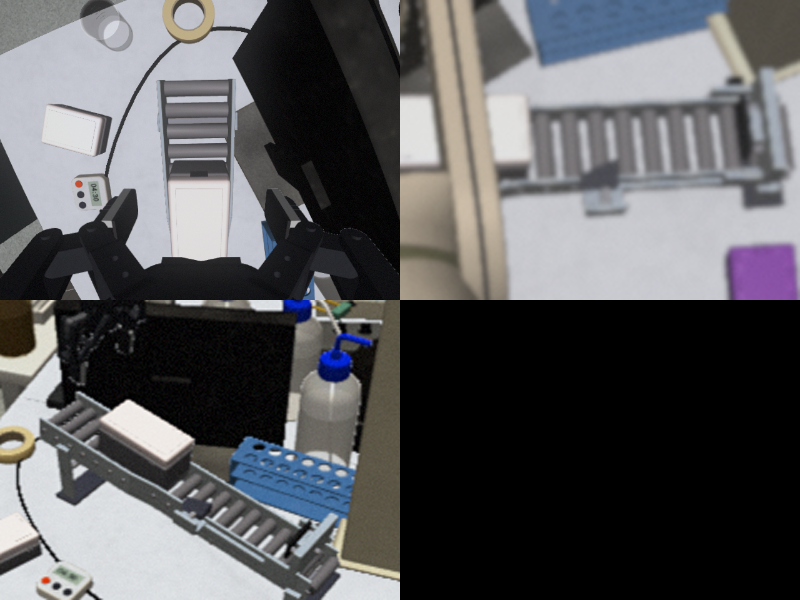

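Tall box let go and rolling (front edge at montage (528,130) in the top view). I'll shut the fingers and wait for it to settle.

```bash
python3 -m jog '0 0 0 0 0 0 1; 0 0 0 0 0 0 1; 0 0 0 0 0 0 1; 0 0 0 0 0 0 1; 0 0 0 0 0 0 1' >/dev/null
python3 -m jog '0 0 0 0 0 0 1; 0 0 0 0 0 0 1; 0 0 0 0 0 0 1; 0 0 0 0 0 0 1; 0 0 0 0 0 0 1'
python3 - <<'E'
from h import *
b=B()
def onbed(s,px,h):
    o,d=rays(s,px);n=b["z"];k=((b["o"]+h*n-o)@n)/(d@n);P=o+d*k[:,None]-b["o"]
    return np.round(np.c_[P@b["x"],P@b["y"]],1)
for i in range(2):
    t=snapshot("top");m=(t["img"].min(2)>218).astype(np.uint8)
    r=np.zeros_like(m);r[180:240,200:400]=m[180:240,200:400]
    n,l,st,ce=cv2.connectedComponentsWithStats(r)
    for j in range(1,n):
        if st[j][4]>60:
            x,y,w_,h_,a=st[j];print(st[j],onbed(t,[(x,y+h_/2),(x+w_,y+h_/2)],60))
    snapshot("scene")
w=snapshot("wrist");cv2.imwrite("pics/w3.png",w["img"][:,:,::-1])
plan(bedpt(-150,4,20,173),bedtool())
E
```

```text
time: 8.4
tool_pos: [629.4, 93.9, 383.5]
tcp_rot: [-179.8, -8.0, 86.0]
ft_force: [-0.2, 1.0, 0.9]
finger_gap: -0.3
grip_force: 0.0
[286 188  39  25 793] [[-69.1   1.6]
 [ 14.2  -1.2]]
[286 188  39  25 792] [[-69.1   1.6]
 [ 14.2  -1.2]]
n 2 dist [  2.2 -13.6 -87.7] rotvec [-0.2  0.1 -0.2]
-0.127 0.017 0.425 -0.001 0.001 -0.002
-0.127 0.016 0.425 -0.001 0.001 -0.002
```

View pics/w3.png

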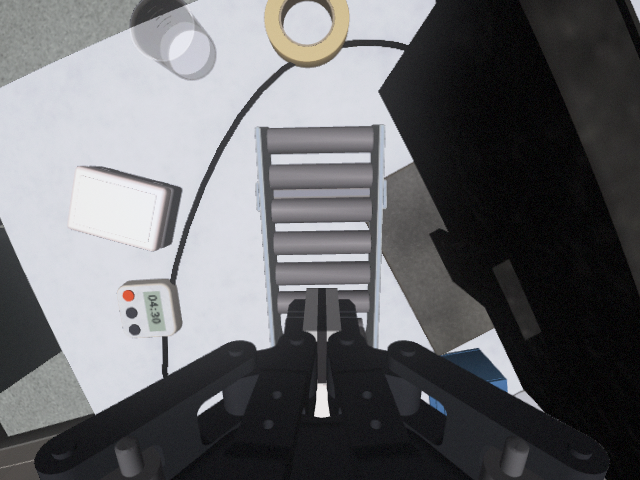

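The tall box rests at the catch with its front near x≈+15 mm, and the wrist view shows closed fingers at (322,320) over the free upper rollers. Lowering behind the box.

```bash
python3 -m jog '-0.13 0.02 0.42 0 0 0 1; -0.12 0.02 0.42 0 0 0 1; 0 0 0 0 0 0 1'
python3 -m jog '-0.15 0 0 0 0 0 1; -0.1 0 0 0 0 0 1; -0.06 0 0 0 0 0 1; -0.05 0 0 0 0 0 1; 0 0 0 0 0 0 1'
python3 - <<'E'
from h import *
b=B();p,R=cur();d=p-b["o"];print([round(float(d@b[k]),1) for k in "xyz"])
E
```

```text
time: 9.02
tool_pos: [630.4, 80.2, 292.2]
tcp_rot: [-179.3, -7.9, 85.9]
ft_force: [-0.9, 1.1, -0.1]
finger_gap: -0.2
grip_force: 0.0
time: 9.65
tool_pos: [629.8, 44.6, 292.1]
tcp_rot: [-179.8, -8.0, 86.0]
ft_force: [0.4, 0.3, -0.1]
finger_gap: 0.2
grip_force: 0.0
[-114.1, 4.6, 194.3]
```

```bash
python3 -m jog '-0.06 0 0 0 0 0 1; -0.1 0 0 0 0 0 1; -0.12 0 0 0 0 0 1; -0.12 0 0 0 0 0 1; -0.12 0 0 0 0 0 1'
python3 -m jog '-0.12 0 0 0 0 0 1; -0.12 0 0 0 0 0 1; -0.12 0 0 0 0 0 1; -0.1 0 0 0 0 0 1; -0.08 0 0 0 0 0 1'
python3 - <<'E'
from h import *
b=B();p,R=cur();d=p-b["o"];print([round(float(d@b[k]),1) for k in "xyz"],sense()["ft_force"])
E
```

```text
time: 10.28
tool_pos: [626.3, -7.3, 284.7]
tcp_rot: [-179.8, -8.0, 86.0]
ft_force: [1.5, 4.2, 2.1]
finger_gap: 0.1
grip_force: 0.0
time: 10.9
tool_pos: [622.5, -60.6, 277.0]
tcp_rot: [-179.8, -8.0, 86.0]
ft_force: [1.6, 3.5, 1.3]
finger_gap: 0.0
grip_force: 0.0
[-7.6, 4.1, 194.1] [1.59670006 3.54560229 1.2509135 ]
```

```bash
python3 -m jog '-0.06 0 0 0 0 0 1; -0.06 0 0 0 0 0 1; -0.06 0 0 0 0 0 1; -0.05 0 0 0 0 0 1; -0.05 0 0 0 0 0 1'
python3 -m jog '-0.03 0 0 0 0 0 1; -0.02 0 0 0 0 0 1'
python3 - <<'E'
from h import *
b=B();p,R=cur();d=p-b["o"];print([round(float(d@b[k]),1) for k in "xyz"],sense()["ft_force"])
E
```

```text
time: 11.52
tool_pos: [620.7, -87.7, 273.3]
tcp_rot: [-179.8, -8.0, 86.1]
ft_force: [1.7, 2.8, 0.0]
finger_gap: 0.3
grip_force: 0.0
time: 11.78
tool_pos: [620.3, -92.5, 272.6]
tcp_rot: [-179.8, -8.0, 86.0]
ft_force: [1.7, 4.3, 1.1]
finger_gap: -0.2
grip_force: 0.0
[24.7, 4.0, 194.2] [1.67467512 4.2892501  1.05949583]
```

Buffer not reached yet, so I'll creep on in small steps.

```bash
python3 -m jog '-0.02 0 0 0 0 0 1; -0.02 0 0 0 0 0 1' | grep -E "ft_|tool_pos"
python3 -m jog '-0.02 0 0 0 0 0 1; -0.015 0 0 0 0 0 1' | grep -E "ft_|tool_pos"
```

```text
tool_pos: [620.1, -95.7, 272.1]
ft_force: [1.8, 7.3, 1.4]
tool_pos: [619.7, -99.4, 271.3]
ft_force: [1.6, 4.5, 0.8]
```

```bash
python3 -m jog '-0.02 0 0 0 0 0 1; 0 0 0 0 0 0 1' | grep -E "ft_|tool_pos"
python3 -m jog '-0.02 0 0 0 0 0 1; 0 0 0 0 0 0 1' | grep -E "ft_|tool_pos"
python3 -m jog '-0.02 0 0 0 0 0 1; 0 0 0 0 0 0 1' | grep -E "ft_|tool_pos"
```

```text
tool_pos: [619.6, -101.4, 271.1]
ft_force: [0.5, 6.3, 2.1]
tool_pos: [619.7, -102.0, 271.2]
ft_force: [1.7, 14.0, 2.5]
tool_pos: [619.7, -102.5, 271.4]
ft_force: [0.9, 21.1, 6.0]
```

Force rises steeply (14→21 N): solid at the firm stop. Backing off and lifting, then looking.

```bash
python3 -m jog '0.1 0 0 0 0 0 1; 0.3 0 -0.1 0 0 0 1; 0.4 0 -0.4 0 0 0 0; 0.5 0 -0.4 0 0 0 -1; 0.5 0 -0.1 0 0 0 -1' 
python3 - <<'E'
from h import *
t=snapshot("top");c=snapshot("scene");w=snapshot("wrist")
o=np.zeros((600,800,3),np.uint8)
o[:300,:400]=cv2.resize(w["img"],(400,300)); 
o[:300,400:800]=cv2.resize(t["img"][165:255,290:410],(400,300),interpolation=cv2.INTER_CUBIC)
o[300:,:400]=cv2.resize(c["img"][180:300,290:450],(400,300),interpolation=cv2.INTER_CUBIC)
cv2.imwrite("pics/m3.png",o[:,:,::-1])
E
```

```text
time: 13.65
tool_pos: [631.6, 57.4, 397.7]
tcp_rot: [179.9, -7.9, 86.0]
ft_force: [0.6, -0.3, -0.5]
finger_gap: 54.3
grip_force: 0.0
```

View pics/m3.png

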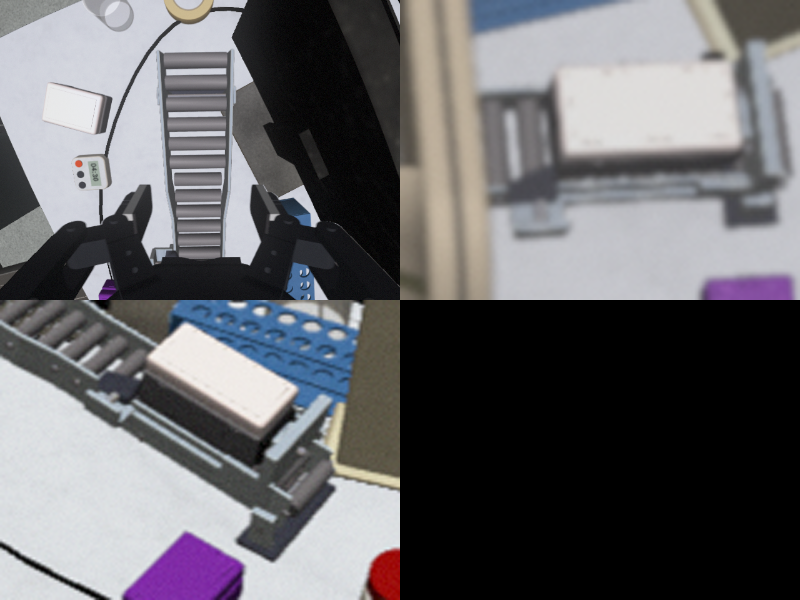

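The tall box sits against the end plate, with the dark catch wedge behind it (top-view montage (535,190), scene montage (120,383)). I'll compare the wedge pixels with the first picture to make sure it is fully out, and measure the low box.

```bash
python3 - <<'E'
from h import *
t=snapshot("top"); a=cv2.imread("pics/top0.png")[:,:,::-1].astype(int).sum(2)//3; n=t["img"].astype(int).sum(2)//3
for r in range(211,226): print(r,a[r,320:342].tolist(),"|",n[r,320:342].tolist())
r=boxes(t,42,(215,270,270,340),90);print("low",r)
p,R=cur();print(p)
m=(t["img"].min(2)>218)[180:225,325:400];ys,xs=np.nonzero(m);print("tall lid px",xs.min()+325,xs.max()+325)
plan([439,160,320],down(161.4))
E
```

```text
211 [117, 121, 152, 187, 195, 171, 133, 116, 122, 125, 121, 115, 123, 156, 186, 185, 158, 125, 116, 122, 124, 119] | [110, 116, 146, 180, 187, 165, 127, 112, 117, 120, 116, 111, 114, 131, 133, 103, 75, 81, 104, 128, 146, 153]
212 [118, 119, 148, 183, 193, 172, 133, 116, 120, 124, 122, 116, 121, 150, 181, 180, 158, 125, 115, 121, 123, 121] | [110, 114, 145, 179, 187, 166, 128, 112, 115, 120, 117, 111, 112, 133, 138, 107, 75, 78, 92, 104, 113, 114]
213 [116, 115, 140, 175, 191, 172, 134, 118, 120, 124, 122, 114, 115, 138, 160, 159, 138, 116, 113, 122, 123, 121] | [110, 113, 140, 176, 185, 166, 131, 112, 115, 118, 117, 111, 110, 127, 133, 105, 75, 73, 83, 90, 90, 89]
214 [116, 114, 133, 170, 188, 175, 137, 117, 120, 122, 118, 111, 105, 114, 127, 120, 109, 104, 112, 120, 123, 120] | [111, 110, 135, 168, 183, 167, 133, 113, 116, 115, 113, 105, 101, 107, 110, 91, 69, 67, 71, 74, 75, 74]
215 [116, 114, 131, 165, 187, 175, 141, 118, 114, 113, 110, 100, 94, 92, 94, 91, 88, 100, 109, 120, 123, 120] | [111, 109, 127, 161, 180, 167, 137, 112, 110, 108, 104, 98, 89, 88, 87, 78, 68, 64, 64, 64, 65
[... 1572 characters left out ...]
, 79, 79, 89, 112, 132, 141, 143, 142]
224 [100, 90, 84, 81, 85, 85, 85, 85, 86, 87, 92, 100, 103, 98, 90, 90, 108, 134, 153, 157, 155, 156] | [95, 86, 79, 79, 79, 81, 80, 81, 83, 82, 87, 95, 99, 93, 86, 87, 102, 128, 147, 150, 151, 151]
225 [103, 98, 94, 96, 100, 101, 104, 108, 108, 108, 115, 125, 129, 124, 116, 117, 131, 151, 156, 146, 140, 143] | [97, 92, 90, 92, 94, 96, 100, 103, 105, 103, 109, 119, 123, 119, 112, 112, 126, 144, 150, 141, 135, 138]Traceback (most recent call last):
  File "<stdin>", line 4, in <module>
  File "h.py", line 26, in boxes
    c=max(cv2.findContours(k,cv2.RETR_EXTERNAL,cv2.CHAIN_APPROX_NONE)[0],key=cv2.contourArea)
ValueError: max() iterable argument is empty
```

The wedge is identical to its free position, so the tall box is latched. On to the low box.

```bash
python3 -c "
from h import *
plan([439,160,320],down(161.4))"
```

```text
n 8 dist [-191.9  102.5  -73.7] rotvec [  5.   -6.8 -75.1]
0.098 -0.248 0.107 0.011 -0.014 -0.157
0.139 -0.227 0.108 0.011 -0.014 -0.157
0.175 -0.200 0.108 0.011 -0.014 -0.157
0.207 -0.167 0.107 0.011 -0.014 -0.157
0.233 -0.130 0.106 0.011 -0.014 -0.157
0.253 -0.089 0.103 0.011 -0.014 -0.157
0.265 -0.045 0.100 0.011 -0.014 -0.157
0.270 -0.000 0.096 0.011 -0.014 -0.157
```

```bash
python3 -m jog '0.1 -0.25 0.1 0.011 -0.014 -0.157 -1; 0.14 -0.227 0.1 0.011 -0.014 -0.157 -1; 0.175 -0.2 0.1 0.011 -0.014 -0.157 -1; 0.207 -0.167 0.107 0.011 -0.014 -0.157 -1; 0.233 -0.13 0.106 0.011 -0.014 -0.157 -1' >/dev/null
python3 -m jog '0.253 -0.09 0.1 0.011 -0.014 -0.157 -1; 0.265 -0.045 0.1 0.011 -0.014 -0.157 -1; 0.27 0 0.1 0.011 -0.014 -0.157 -1; 0 0 0 0 0 0 -1; 0 0 0 0 0 0 -1'
python3 - <<'E'
from h import *
w=snapshot("wrist");cv2.imwrite("pics/w4.png",w["img"][:,:,::-1])
p,R=cur();print(p,R.as_euler("xyz",degrees=True))
E
```

```text
time: 15.1
tool_pos: [439.2, 158.8, 322.4]
tcp_rot: [-179.9, -0.2, 161.4]
ft_force: [0.0, 0.4, 0.1]
finger_gap: 85.2
grip_force: 0.0
[439.42558371 158.89568283 322.76590415] [-179.93903214   -0.22046982  161.37713592]
```

View pics/w4.png

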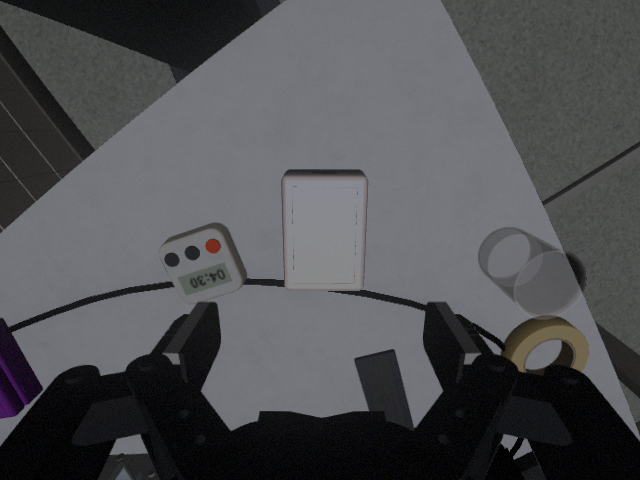

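The low white box is at (325,233), centred between the fingers and aligned. Purple is far off at the left and the beaker is at (535,270), clear. Grasping.

```bash
python3 -m jog '0 0.02 0.4 0 0 0 -1; 0 0 0.4 0 0 0 -1; 0 0 0.35 0 0 0 -1; 0 0 0.17 0 0 0 -1; 0 0 0 0 0 0 -1'
python3 -m jog '0 0 0 0 0 0 1; 0 0 0 0 0 0 1; 0 0 0 0 0 0 1; 0 0 0 0 0 0 1; 0 0 0 0 0 0 1' 40
python3 -m jog '0 0 -0.3 0 0 0 1; 0 0 -0.5 0 0 0 1; 0 0 -0.5 0 0 0 1; 0 0 -0.5 0 0 0 1; 0 0 0 0 0 0 1'
python3 -c "
from h import *
plan(bedpt(-175,0,70),bedtool())"
```

```text
time: 15.78
tool_pos: [438.8, 161.3, 189.9]
tcp_rot: [-179.9, -0.3, 161.5]
ft_force: [-0.1, 0.6, 0.5]
finger_gap: 85.2
grip_force: 0.0
time: 16.4
tool_pos: [440.0, 162.0, 192.7]
tcp_rot: [180.0, -0.1, 161.6]
ft_force: [0.1, -0.7, 6.5]
finger_gap: 61.2
grip_force: 45.1
time: 17.02
tool_pos: [440.9, 162.1, 376.4]
tcp_rot: [179.7, 0.2, 161.6]
ft_force: [0.1, 0.6, -2.3]
finger_gap: 60.9
grip_force: 46.0
n 8 dist [188.1 -61.3 -45.4] rotvec [-4.9  6.9 75.2]
-0.247 0.001 0.058 -0.010 0.014 0.157
-0.244 0.041 0.054 -0.010 0.014 0.157
-0.235 0.080 0.051 -0.010 0.014 0.157
-0.220 0.117 0.049 -0.010 0.014 0.157
-0.198 0.151 0.047 -0.010 0.014 0.157
-0.172 0.181 0.046 -0.010 0.014 0.157
-0.141 0.206 0.046 -0.010 0.014 0.157
-0.106 0.226 0.047 -0.010 0.014 0.157
```

```bash
python3 -m jog '-0.247 0 0.058 -0.01 0.014 0.157 1; -0.244 0.04 0.054 -0.01 0.014 0.157 1; -0.235 0.08 0.05 -0.01 0.014 0.157 1; -0.22 0.117 0.05 -0.01 0.014 0.157 1; -0.198 0.151 0.047 -0.01 0.014 0.157 1' >/dev/null
python3 -m jog '-0.172 0.18 0.046 -0.01 0.014 0.157 1; -0.14 0.206 0.046 -0.01 0.014 0.157 1; -0.106 0.226 0.047 -0.01 0.014 0.157 1; 0 0 0 0 0 0 1; 0 0 0 0 0 0 1'
python3 - <<'E'
from h import *
w=snapshot("wrist");b=B()
p,R=cur();print(p,R.as_euler("xyz",degrees=True));plan(bedpt(-175,0,37.7),bedtool())
g=w["img"].astype(int).sum(2)//3
print("pred rail",np.round(proj(w,[b["o"]-250*b["x"]+s*b["y"]+10*b["z"] for s in(-42,-38,38,42)])))
for r in (140,150): print(r,g[r,225:275:2].tolist(),g[r,385:430:2].tolist())
E
```

```text
time: 18.27
tool_pos: [626.2, 100.0, 322.7]
tcp_rot: [-179.3, -7.7, 86.1]
ft_force: [-0.0, 0.2, -2.9]
finger_gap: 61.1
grip_force: 45.9
[626.25623426 100.13708523 323.23344601] [-179.38473415   -7.67125343   86.14579372]
n 1 dist [  3.    5.2 -24.2] rotvec [-0.6  0.3 -0.1]
0.021 0.029 0.247 -0.010 0.006 -0.002
pred rail [[241. 122.]
 [250. 121.]
 [411. 121.]
 [419. 122.]]
140 [181, 181, 179, 183, 181, 181, 181, 181, 182, 174, 156, 159, 155, 92, 65, 65, 64, 90, 111, 111, 111, 111, 112, 114, 110] [114, 113, 112, 113, 113, 114, 113, 112, 71, 62, 65, 61, 67, 148, 156, 155, 155, 182, 181, 181, 181, 181, 162]
150 [182, 182, 185, 185, 183, 183, 182, 181, 181, 162, 153, 157, 156, 128, 65, 62, 61, 64, 77, 80, 81, 80, 79, 80, 83] [76, 77, 75, 76, 75, 76, 76, 66, 61, 59, 62, 63, 95, 151, 156, 154, 179, 179, 179, 181, 180, 180, 180]
```

```bash
python3 -m jog '0.02 0.03 0.12 -0.01 0.006 0 1; 0 0 0.08 0 0 0 1; 0 0 0.02 0 0 0 1; 0 0 0 0 0 0 1; 0 0 0 0 0 0 1'
python3 -c "
from h import *
plan(bedpt(-175,0,37.7),bedtool())"
```

```text
time: 18.95
tool_pos: [630.4, 104.6, 302.8]
tcp_rot: [179.9, -8.0, 86.0]
ft_force: [0.6, 0.0, -3.0]
finger_gap: 61.0
grip_force: 45.8
n 1 dist [-1.1  0.7 -3.8] rotvec [ 0.1 -0.  -0.2]
0.001 -0.011 0.038 0.002 -0.000 -0.003
```

```bash
python3 -m jog '0 0 0.02 0 0 0 1; 0 0 0 0 0 0 1' | grep ft_
python3 -m jog '0 0 0.015 0 0 0 1; 0 0 0 0 0 0 1' | grep ft_
```

```text
ft_force: [0.1, -0.3, -2.9]
ft_force: [-4.0, -0.7, 5.5]
```

```bash
python3 -m jog '0 0 -0.005 0 0 0 -1; 0 0 0 0 0 0 -1; 0 0 0 0 0 0 -1; 0 0 0 0 0 0 -1; 0 0 0 0 0 0 -1'
python3 -m jog '0 0 -0.3 0 0 0 -1; 0 0 -0.5 0 0 0 -1; 0.3 0 -0.2 0 0 0 -1; 0 0 0 0 0 0 -1; 0 0 0 0 0 0 -1' >/dev/null
python3 -m jog '0.2 0 0 0 0 0 -1; 0 0 0 0 0 0 -1; 0 0 0 0 0 0 -1; 0 0 0 0 0 0 -1; 0 0 0 0 0 0 -1'
python3 - <<'E'
from h import *
t=snapshot("top");c=snapshot("scene");w=snapshot("wrist")
o=np.zeros((600,800,3),np.uint8)
o[:300,:400]=cv2.resize(w["img"],(400,300)); 
o[:300,400:800]=cv2.resize(t["img"][150:270,250:410],(400,300),interpolation=cv2.INTER_CUBIC)
o[300:,:400]=cv2.resize(c["img"][120:300,220:460],(400,300),interpolation=cv2.INTER_CUBIC)
cv2.imwrite("pics/m4.png",o[:,:,::-1])
E
```

```text
time: 20.08
tool_pos: [630.2, 105.0, 299.3]
tcp_rot: [179.9, -8.0, 86.0]
ft_force: [-0.4, 0.4, 0.2]
finger_gap: 85.1
grip_force: 0.0
time: 21.32
tool_pos: [632.6, 140.2, 405.3]
tcp_rot: [179.9, -8.0, 86.0]
ft_force: [-0.7, 0.7, -1.3]
finger_gap: 86.1
grip_force: 0.0
```

View pics/m4.png

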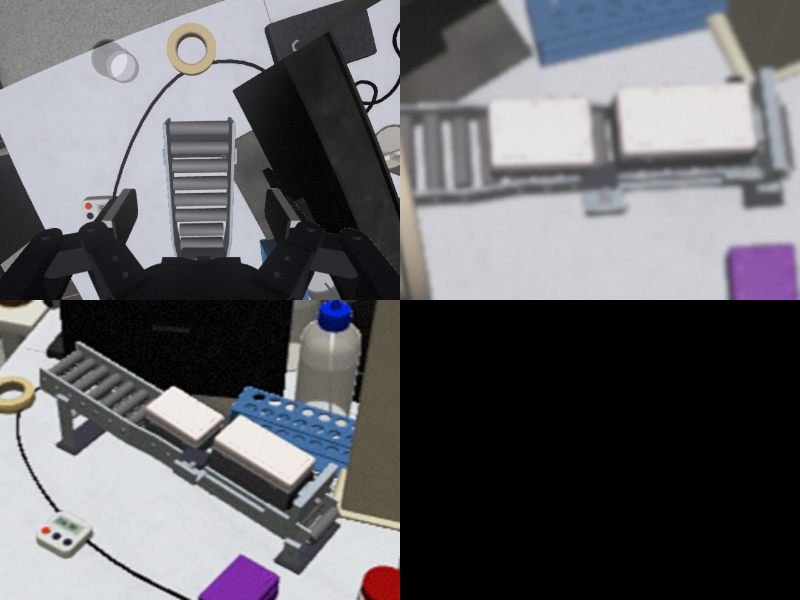

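The low box rests at the catch (top montage 490–592) right behind the latched tall box (617–755). Quick rest check, then hand in.

```bash
python3 -m jog '0 0 0 0 0 0 -1; 0 0 0 0 0 0 -1; 0 0 0 0 0 0 -1; 0 0 0 0 0 0 -1; 0 0 0 0 0 0 -1' | head -1
python3 - <<'E'
from h import *
b=B();t=snapshot("top");m=(t["img"].min(2)>215).astype(np.uint8);r=np.zeros_like(m);r[180:240,270:395]=m[180:240,270:395]
n,l,st,ce=cv2.connectedComponentsWithStats(r)
for j in range(1,n):
    if st[j][4]>200:
        h=60 if ce[j][0]>340 else 42
        o,d=rays(t,[ce[j]]);k=((b["o"]+h*b["z"]-o)@b["z"])/(d@b["z"]);P=(o+d*k[:,None]-b["o"])[0];print(ce[j],P@b["x"],P@b["y"])
print(hand_in())
E
```

```text
time: 22.1
[363.81849025 196.40627651] 100.02759090369814 5.520762571376346
[305.51685393 201.92696629] -25.935814867095278 3.0346191786369863
the job is handed in; nothing more can be done
None
```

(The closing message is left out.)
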